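# Finish the pinwheel layer of tea packets on the carrying board

### The job

Finish the layer of packets on the wooden carrying board: put the red-banded and the green-banded packet on the two empty pale panels (either one on either panel), lying flat on a broad side and squarely on the panel, so that the four packets form a pinwheel around the open middle. The green packet stands on its long narrow side: first lay it down flat on the worktop and let it go there, then take it again across its width. Set the packets down rather than dropping them, leave the two blue packets in their places, and do not disturb the mug, the soap bottle or the tin.

Things in the scene. Friction and masses are not known exactly. Their poses are not given: they have to be found in the camera images.
- board: Fixed wooden board, 210 x 210 mm (sizes in mm), flat top 30 above the worktop. Origin: centre of its underside; z up, x, y along its sides. Four pale 120 x 60 mm panels on top form a pinwheel, 4 apart, around an open 64 x 64 middle. Half of each packet's inner long side faces that middle: gripped across its width 28 off centre on that half, it leaves room for a finger there.
- place0 (a point): Point on the board's top surface (30 mm up), the middle of the pale 120 x 60 mm panel where a packet belongs. The panel's length runs along the board's x axis. At (-32, -62) mm from the board's centre in its x, y. Already taken by a blue packet. The half that faces the open middle is the board's +x half.
- place1 (a point): Point on the board's top surface (30 mm up), the middle of the pale 120 x 60 mm panel where a packet belongs. The panel's length runs along the board's y axis. At (62, -32) mm from the board's centre in its x, y. Empty at the start. The half that faces the open middle is the board's +y half.
- place2 (a point): Point on the board's top surface (30 mm up), the middle of the pale 120 x 60 mm panel where a packet belongs. The panel's length runs along the board's x axis. At (32, 62) mm from the board's centre in its x, y. Already taken by a blue packet. The half that faces the open middle is the board's -x half.
- place3 (a point): Point on the board's top surface (30 mm up), the middle of the pale 120 x 60 mm panel where a packet belongs. The panel's length runs along the board's y axis. At (-62, 32) mm from the board's centre in its x, y. Empty at the start. The half that faces the open middle is the board's -y half.
- packet_set0: Loose blue-banded packet already lying on place0; 120 mm long x 60 wide x 40 thick, 0.18 to 0.35 kg, rigid brown card with a blue band and a pale square, plain box shape. Origin at its centre; x along its length, y across the 60 mm width, z across the 40 mm thickness (normal of the broad 120 x 60 faces).
- packet_set2: Loose blue-banded packet already lying on place2; 120 mm long x 60 wide x 40 thick, 0.18 to 0.35 kg, rigid brown card with a blue band and a pale square, plain box shape. Origin at its centre; x along its length, y across the 60 mm width, z across the 40 mm thickness (normal of the broad 120 x 60 faces).
- packet_flat: Loose packet lying flat (broad side down) on the worktop, left or right of the board; 120 mm long x 60 wide x 40 thick, 0.18 to 0.35 kg, rigid brown card with a red band and a pale square, plain box shape. Origin at its centre; x along its length, y across the 60 mm width, z across the 40 mm thickness (normal of the broad 120 x 60 faces).
- packet_edge: Loose packet like the red one but with a green band, 120 x 60 x 40 mm, 0.18 to 0.35 kg, standing on its long narrow side (60 high) beside the board. Origin at its centre; x along its length (at first roughly along world y), y across the 40 thickness, z across the 60 width (up at first). Tilted over 34 degrees about a lower long edge it falls flat by itself; the robot's side of it is free.
- mug: Loose white mug, 80 mm across and 90 high, handle to its +y; origin at the centre of its underside. Leave alone.
- soap: Loose clear soap bottle with blue label and white cap, 64 mm across and 170 high; origin at the centre of its underside. Leave alone.
- tin: Loose food tin with yellow label, 72 mm across and 80 high; origin at the centre of its underside. Leave alone.
There are look-alikes about, which are no part of the job. What is shaped like the packet_flat but orange or turquoise is not meant.

How it is judged:
By the outcome, as a careful person would: the job done as asked, in the order asked, and still so for the second after the job is handed in, with the robot touching nothing.
It also fails if it takes over 67 s, if anything falls off the work surface, if the arm or the gripper's body presses on something with over 40 N, if the wrist force passes 120 N, or if a joint passes its speed limit or range.

### The arm

A 6-joint arm with a two-finger parallel gripper is mounted at the origin on the work surface. World frame = base frame: x ahead of the robot, y to its left, z up, the work surface at z = 0. Lengths are in mm, angles in degrees, forces in N, time in s.
With the tool pointing down it reaches from about 300 to 850 mm from the base axis. Payload 4.2 kg.
Tool frame: the origin (TCP) lies midway between the tips of the shut fingers; the grasp point (between the pads) lies pinch_z behind it (pinch_z is the distance from the TCP to the grasp point, in mm); z points along the fingers, y is the line along which they close (so a half turn about z gives the same grasp; the last joint's range is limited). The gripper opens to 91 mm and grips with 3 to 60 N. Pads are 32 mm wide; open, the fingers measure 118 mm over their backs; the gripper's body (76 mm by 178 mm) begins 60 mm behind the grasp point.
Start: joints at [74.542, 18.312, 89.639, -0, 72.044, -1.146], TCP at [142.147, 557.169, 213.976] pointing down, gripper open.
Joint ranges: [-177.97, 177.97], [-48.28, 115.42], [12.27, 149.76], [-77.06, 257.06], [2.81, 150.46], [-146.56, 146.56]. Speed limits (degrees/s): [147.25, 147.25, 180, 180, 180, 180].

### API

Orientations are given as [roll, pitch, yaw] about the fixed x, y, z axes, in that order (R = Rz(yaw) Ry(pitch) Rx(roll)).
In Python, from workcell import state, grab_frame, job_done, masks_of, landmark_of, pinch_z gives the robot as it stands. The module is installed in compiled form; this text tells all that it offers.
- The arm moves only by the tool move_arm, never from a script. Its argument "plan" is a list of rows, each an object of numbers: "x", "y", "z": the shift along the tool's x, y, z in mm; "rx", "ry", "rz": the turn, a rotation vector about the tool's x, y, z in rad. A call has 1 to 10 rows; each row shifts and turns the commanded pose from where the row before left it, along the tool's axes as they then stand; what a row does not reach is not made up. A row lasts 1/10 s, in which the tool goes at most 50 mm and 8.59 degrees, less where a joint would pass 70% of its speed; a pose out of reach is approached as far as the arm can. A call is refused whole if a number of a shift passes 50 or a number of a turn 0.15, either way. A call with a gripper value outside its range is refused whole. "grip" is the opening, from 0 (shut) to 1 (fully open), set as the call begins (left out, the last holds). The fingers move at their own pace and stop on an object; "squeeze" is the grip in N (left out, the last holds). Time passes only in rows, so rows that do not move let the fingers close. It gives the time, the measured TCP pose, the force, the opening and the grip force at its end, in the units of the state.
- state(): the state, without advancing time (a new reading comes with each control period).
- grab_frame(name): name is "scene" or "top" or "wrist"; returns a dict with "img" (480x640x3 uint8, red, green, blue), "z_map" (480x640 float32, mm along the optical axis (not along the pixel's ray), 0 where there is no reading), "fx", "fy", "cx", "cy" (pixels), "rvec" (rotation vector, rad) and "tvec" (3), from world to camera coordinates, as OpenCV has them. Camera axes: x right, y down, z forward; pixel columns grow to the right and rows downward; lengths in mm; the calibration is good to about 2 mm. The wrist camera is an equidistant fisheye: a pixel r from the principal point sees the ray r / f radians off the axis. A picture is of the moment at which its call begins.
- job_done(): hands the job in; it is judged then, once.
Trained networks look in the newest picture that a camera, given by its name, has taken for a name from the list of things; names that differ only in an ending like _2 or _b are one class to them, and where a whole thing is asked for, a point or a joint stands for the part that bears it (a point fixed in the world has none). Each returns a list of dicts, best first, with "p" (0 to 1); they miss things now and then, are a little off and sometimes report something else, mostly with a low value. They report only what shows in the picture. A call takes as long as a camera call. They do not tell look-alikes from the thing itself.
- masks_of(camera, label): "pixels" (480x640 bool, what is visible of it) and "box" ([centre column, centre row, width, height] in pixels, round what is visible of it).
- landmark_of(camera, label): "point" ([column, row] in pixels: a listed point, or the origin of a listed thing).
The state is a dict: "time_s": time; "qpos": joint angles; "qvel": joint speeds; "effort": joint torques, N m; "ee_pos": TCP position; "ee_rot": TCP orientation; "force": force on the tool from outside, world axes, zero at the start; "torque": the same for the moment, N m; "gripper_width": finger opening in mm; "gripper_force": force on a finger pad.
Only numpy, scipy, OpenCV 4.12 (cv2) and the standard library are available. Lean on these libraries where they do the work, as an engineer would, in place of code of your own. Each camera call takes 0.05 s, during which the arm holds its last target. There are 200 camera calls.

## Working session

There is one attempt and no reset: what is moved stays moved. The work goes in short steps, Python scripts to look and compute and a tool call to move; the robot and the scene stay as the last step left them, time stands still between calls to the robot, and variables do not carry over. Pictures are saved under pics/ and viewed, at most 10 in all, crops included, and the job is handed in when it is done.

Besides the shell and the picture viewer there is one more tool, called by a JSON object that holds its "method" and its "body". move_arm: Moves the arm, as the interface text tells. Its arguments: {"type":"object","properties":{"plan":{"type":"array","items":{"type":"object","properties":{"x":{"type":"number"},"y":{"type":"number"},"z":{"type":"number"},"rx":{"type":"number"},"ry":{"type":"number"},"rz":{"type":"number"}}}},"grip":{"type":"number"},"squeeze":{"type":"number"}},"required":["plan"]}

```bash
mkdir -p pics
cat > h.py <<'E'
import numpy as np, cv2
from workcell import *
def save(f,n): cv2.imwrite('pics/'+n,f['img'][:,:,::-1])
def cloud(f):
    v,u=np.mgrid[0:480,0:640]; z=f['z_map'].astype(float)
    P=np.stack([(u-f['cx'])/f['fx']*z,(v-f['cy'])/f['fy']*z,z],-1)
    R=cv2.Rodrigues(np.array(f['rvec'],float))[0]
    return (P-np.array(f['tvec'],float).ravel())@R
E
python3 - <<'E'
from h import *
s=state(); print({k:np.round(v,2) for k,v in s.items()}, pinch_z)
a=grab_frame('scene');save(a,'scene.png')
b=grab_frame('top');save(b,'top.png')
for c,f in(('scene',a),('top',b)):
    C=cloud(f)
    print(c, f['fx'],np.round(f['rvec'],3).tolist(),np.round(f['tvec'],1).tolist())
    for l in ['board','packet_flat','packet_edge','packet_set0','mug','soap','tin']:
        for m in masks_of(c,l):
            p=C[m['pixels']&(f['z_map']>0)]
            print(l,round(m['p'],2),np.round(m['box']).tolist(),np.round(np.median(p,0)).tolist(),np.round(np.percentile(p,98,0)).tolist(),np.round(np.percentile(p,2,0)).tolist())
    for l in ['place0','place1','place2','place3','board','packet_flat','packet_edge']:
        for m in landmark_of(c,l):
            u,v=np.round(m['point']).astype(int); print(l,round(m['p'],2),u,v,np.round(C[v,u]).tolist())
E
```

```text
{'time_s': np.float64(0.0), 'qpos': array([74.54, 18.35, 89.71, -0.  , 72.04, -1.15]), 'qvel': array([ 0.01, -0.03,  0.07, -0.07, -0.1 ,  0.01]), 'effort': array([ -0.  , -41.25, -23.2 ,   0.07,   0.05,  -0.  ]), 'ee_pos': array([142.02, 556.67, 213.13]), 'ee_rot': array([-179.9 ,   -0.  ,  165.69]), 'force': array([-0.1 , -0.8 ,  0.03]), 'torque': array([ 0.04,  0.01, -0.  ]), 'gripper_force': np.float64(0.0), 'gripper_width': np.float64(91.39)} 18.8
scene 520.9216599407284 [1.175, 2.467, -0.839] [401.9, -259.4, 1635.3]
board 0.63 [355.0, 276.0, 103.0, 81.0] [574.0, 33.0, 31.0] [655.0, 150.0, 36.0] [415.0, -45.0, 4.0]
packet_flat 0.72 [272.0, 152.0, 28.0, 38.0] [352.0, -431.0, 40.0] [394.0, -384.0, 46.0] [299.0, -499.0, 6.0]
packet_flat 0.71 [177.0, 232.0, 53.0, 45.0] [749.0, -416.0, 39.0] [805.0, -398.0, 45.0] [686.0, -459.0, 2.0]
packet_flat 0.68 [215.0, 190.0, 36.0, 43.0] [578.0, -453.0, 39.0] [631.0, -418.0, 46.0] [513.0, -500.0, 6.0]
packet_flat 0.62 [276.0, 193.0, 40.0, 32.0] [472.0, -298.0, 39.0] [527.0, -251.0, 46.0] [414.0, -355.0, 1.0]
packet_flat 0.61 [321.0, 163.0, 27.0,
[... 3246 characters left out ...]
[450.0, 36.0, 30.0]
place1 0.71 291 212 [603.0, 18.0, 30.0]
place2 0.93 315 250 [512.0, -40.0, 76.0]
place2 0.79 254 237 [541.0, 97.0, 69.0]
place2 0.79 282 278 [450.0, 36.0, 30.0]
place2 0.71 291 212 [603.0, 18.0, 30.0]
place3 0.93 315 250 [512.0, -40.0, 76.0]
place3 0.79 254 237 [541.0, 97.0, 69.0]
place3 0.79 282 278 [450.0, 36.0, 30.0]
place3 0.71 291 212 [603.0, 18.0, 30.0]
board 0.85 285 245 [526.0, 30.0, 30.0]
packet_flat 0.88 493 331 [334.0, -443.0, 37.0]
packet_flat 0.85 483 156 [735.0, -426.0, 44.0]
packet_flat 0.78 495 228 [568.0, -451.0, 39.0]
packet_flat 0.62 433 275 [459.0, -308.0, 41.0]
packet_flat 0.6 422 356 [278.0, -282.0, 39.0]
packet_edge 0.86 156 263 [481.0, 319.0, 62.0]
```

View pics/scene.png

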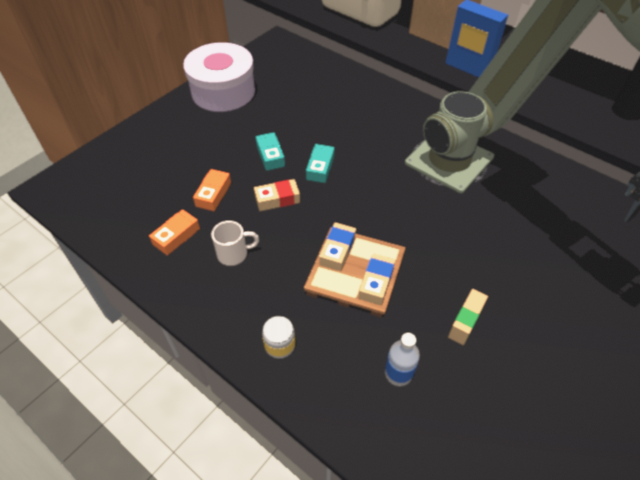

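View pics/top.png

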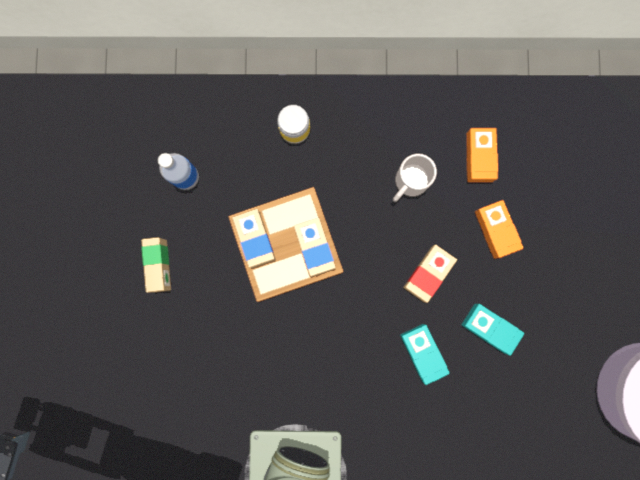

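The scene view shows the red packet at (277,193). Its look-alikes are orange at (212,190) and (174,231), and turquoise at (270,151) and (320,163). The top view has red at (431,274), orange at (483,155) and (499,229), and turquoise at (425,354) and (494,330). The green packet is at (156,264) top and (468,317) scene. The empty panels are at top (290,214) and (282,275). I choose red, and next I'll check it in a close crop and fit rectangles from both views.

```bash
cat >> h.py <<'E'
from scipy.ndimage import binary_erosion
def rect(P):
    (c,wh,a)=cv2.minAreaRect(P[:,:2].astype(np.float32)); 
    w,h=wh
    if w<h: a+=90; w,h=h,w
    return np.round([*c,w,h,(a+90)%180-90],1).tolist()   # centre, long, short, yaw of long axis
def top_rect(cam,f,label,near,h,r=90,tol=6):
    C=cloud(f); d=np.hypot(C[...,0]-near[0],C[...,1]-near[1])
    m=(d<r)&(abs(C[...,2]-h)<tol)&(f['z_map']>0)
    if label:
        k=[q for q in masks_of(cam,label) if q['pixels'][m].sum()>30]
        if not k: return None
        k=max(k,key=lambda q:q['pixels'][m].sum()); m&=cv2.dilate(k['pixels'].astype(np.uint8),np.ones((3,3)))>0
    n,L,st,_=cv2.connectedComponentsWithStats(m.astype(np.uint8),connectivity=4)
    m=L==1+np.argmax(st[1:,4])
    return rect(C[m])+[round(float(np.median(C[m][:,2])),1),int(m.sum())]
E
python3 - <<'E'
from h import *
fs={c:grab_frame(c) for c in('scene','top')}
cv2.imwrite('pics/crop.png',cv2.resize(fs['top']['img'][220:320,120:480,::-1],None,fx=2.2,fy=2.2,interpolation=2))
for c,f in fs.items():
    print(c)
    print(' red',top_rect(c,f,'packet_flat',(464,-302),40))
    print(' green',top_rect(c,f,'packet_edge',(479,322),60))
    print(' set a',top_rect(c,f,'packet_set0',(538,98),70,70))
    print(' set b',top_rect(c,f,'packet_set0',(524,-36),70,70))
    # pale panels by colour
    C=cloud(f); I=f['img'].astype(int)
    hsv=cv2.cvtColor(f['img'],cv2.COLOR_RGB2HSV)
    for n in((452,43),(603,18)):
        m=(np.hypot(C[...,0]-n[0],C[...,1]-n[1])<75)&(abs(C[...,2]-30)<5)&(hsv[...,2]>200)&(hsv[...,1]<120)
        q,L,st,_=cv2.connectedComponentsWithStats(m.astype(np.uint8),connectivity=4); m=L==1+np.argmax(st[1:,4])
        print(' panel',rect(C[m]),np.round(C[m].mean(0),1),m.sum())
    d=np.hypot(C[...,0]-528,C[...,1]-30)<160
    m=d&(C[...,2]>22); print(' board', rect(C[m&(C[...,2]<37)]), np.median(C[m&(C[...,2]<37)][:,2]))
E
```

```text
scene
 red [464.7, -306.1, 120.0, 69.2, -34.8, 40.7, 686]
 green [479.3, 325.2, 125.7, 40.1, 7.1, 61.0, 765]
 set a [540.0, 98.2, 125.6, 60.7, 19.3, 71.0, 1007]
 set b [521.2, -40.1, 125.2, 61.9, 17.9, 70.9, 882]
 panel [460.2, 36.8, 121.9, 68.8, -69.6] [458.9  28.5  31. ] 650
 panel [599.7, 17.2, 122.9, 69.3, -69.6] [600.2  18.7  31. ] 975
 board [530.7, 28.2, 215.3, 210.5, 19.6] 30.90826356904018
top
 red [464.2, -304.4, 120.3, 61.4, -35.1, 39.9, 1395]
 green [478.6, 327.0, 120.3, 42.6, 7.1, 60.4, 953]
 set a [539.4, 99.6, 120.2, 61.2, 19.7, 70.4, 1411]
 set b [521.1, -38.9, 120.5, 60.2, 19.0, 70.2, 1411]
 panel [460.9, 39.3, 124.1, 63.2, -70.4] [460.8  39.1  30.4] 1400
 panel [599.3, 20.8, 124.7, 64.5, -70.0] [599.7  21.8  30.3] 1327
 board [530.4, 29.6, 210.4, 210.0, 19.6] 30.335461829891358
```

View pics/crop.png

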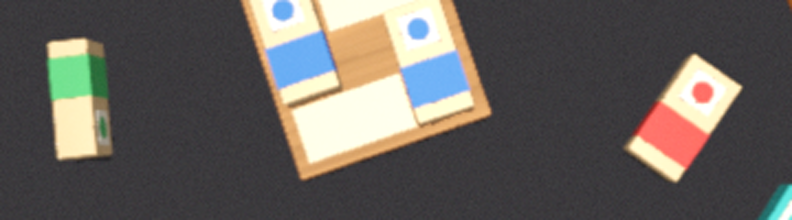

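The crop confirms the red packet: red band, pale square and red dot, at top (431,274). Green stands at (156,264), its length along world x. Both views agree on these:

| Item | Measured |
|---|---|
| Board | centre (530.4, 29.5), yaw 19.6° |
| place1 | (599.5, 20.2) |
| place3 | (461.3, 38.8) |
| Heights | 30, 40, 60 and 70 mm, as the text gives |

I'll start with green and tilt it over toward the robot's side (−y).

{"method": "move_arm", "body": {"plan": [{"x": -20, "y": -7.3}, {"x": -40, "y": -14.6}, {"x": -42, "y": -15.4}, {"x": -42, "y": -15.4}, {"x": -42, "y": -15.4}, {"x": -42, "y": -15.4}, {"x": -42, "y": -15.4}, {"x": -42, "y": -15.4}, {"x": -42, "y": -15.4}, {"x": -29.4, "y": -10.7}], "grip": 1, "squeeze": 25}}

```text
schema error: expected keys x, y, z, rx, ry, rz
```

{"method": "move_arm", "body": {"plan": [{"rz": -0.125}, {"rz": -0.125, "z": 30}, {"rz": -0.124, "z": 40}, {"z": 30}, {"z": 10}, {}]}}

```text
schema error: expected keys x, y, z, rx, ry, rz
```

```bash
cat >> h.py <<'E'
from scipy.spatial.transform import Rotation as Ro
def go(x,y,z,yaw):   # report the tool-frame shift and turn to a downward pose
    s=state(); R=Ro.from_euler('xyz',s['ee_rot'],degrees=True)
    T=Ro.from_euler('xyz',[180,0,yaw],degrees=True)
    print('ee',np.round(s['ee_pos'],1),np.round(s['ee_rot'],1),'t',round(s['time_s'],2),'w',round(s['gripper_width'],1),'F',np.round(s['force'],1))
    print('shift',np.round(R.inv().apply(np.array([x,y,z])-s['ee_pos']),1),'turn',np.round((R.inv()*T).as_rotvec(),3))
    print('shift after turn',np.round(T.inv().apply(np.array([x,y,z])-s['ee_pos']),1))
E
python3 -c "
from h import *
go(478.8,326.2,26,187.1); print(top_rect('top',grab_frame('top'),None,(478.8,326),60,80))"
```

```text
ee [142.1 557.2 214. ] [180.   -0.  165.7] t 2.0 w 91.1 F [ 0.1  0.3 -0.5]
shift [-383.3 -140.6  188. ] turn [ 0.     0.    -0.374]
shift after turn [-305.5 -270.8  188. ]
[478.3, 326.0, 120.0, 43.0, 7.8, 60.5, 950]
```

{"method": "move_arm", "body": {"plan": [{"x": -20, "y": -7.3, "z": 0, "rx": 0, "ry": 0, "rz": 0}, {"x": -40, "y": -14.6, "z": 0, "rx": 0, "ry": 0, "rz": 0}, {"x": -42, "y": -15.4, "z": 0, "rx": 0, "ry": 0, "rz": 0}, {"x": -42, "y": -15.4, "z": 0, "rx": 0, "ry": 0, "rz": 0}, {"x": -42, "y": -15.4, "z": 0, "rx": 0, "ry": 0, "rz": 0}, {"x": -42, "y": -15.4, "z": 0, "rx": 0, "ry": 0, "rz": 0}, {"x": -42, "y": -15.4, "z": 0, "rx": 0, "ry": 0, "rz": 0}, {"x": -42, "y": -15.4, "z": 0, "rx": 0, "ry": 0, "rz": 0}, {"x": -42, "y": -15.4, "z": 0, "rx": 0, "ry": 0, "rz": 0}, {"x": -29.4, "y": -10.7, "z": 0, "rx": 0, "ry": 0, "rz": 0}], "grip": 1, "squeeze": 25}}

```text
time_s: 3.05
ee_pos: [481.1, 324.5, 214.0]
ee_rot: [180.0, 0.0, 165.6]
force: [-0.0, 1.2, -0.5]
gripper_width: 91.0
gripper_force: 0.0
```

{"method": "move_arm", "body": {"plan": [{"x": 0, "y": 0, "z": 0, "rx": 0, "ry": 0, "rz": -0.125}, {"x": 0, "y": 0, "z": 30, "rx": 0, "ry": 0, "rz": -0.125}, {"x": 0, "y": 0, "z": 40, "rx": 0, "ry": 0, "rz": -0.124}, {"x": 0, "y": 0, "z": 30, "rx": 0, "ry": 0, "rz": 0}, {"x": 0, "y": 0, "z": 10, "rx": 0, "ry": 0, "rz": 0}, {"x": 0, "y": 0, "z": 0, "rx": 0, "ry": 0, "rz": 0}]}}

```text
time_s: 3.65
ee_pos: [478.4, 326.0, 102.8]
ee_rot: [-179.9, -0.1, -172.9]
force: [-0.0, -0.4, 0.0]
gripper_width: 91.1
gripper_force: 0.0
```

```bash
python3 -c "
from h import *
go(478.8,326.2,26,187.1); f=grab_frame('wrist'); save(f,'w1.png'); print(f['fx'],f['tvec'],f['rvec'],(f['z_map']>0).mean())"
```

```text
ee [478.4 326.  102.8] [-1.799e+02 -1.000e-01 -1.729e+02] t 3.65 w 91.1 F [-0.  -0.4  0. ]
shift [-0.7  0.3 76.8] turn [-0.001 -0.003  0.   ]
shift after turn [-0.5  0.2 76.8]
371.64829954431775 [-263.13057842 -496.1294635   141.93123062] [-1.94576259 -2.20545769 -0.30660251] 0.9945247395833333
```

{"method": "move_arm", "body": {"plan": [{"x": 0, "y": 0, "z": 20, "rx": 0, "ry": 0, "rz": 0}, {"x": 0, "y": 0, "z": 30, "rx": 0, "ry": 0, "rz": 0}, {"x": 0, "y": 0, "z": 20, "rx": 0, "ry": 0, "rz": 0}, {"x": 0, "y": 0, "z": 7, "rx": 0, "ry": 0, "rz": 0}, {"x": 0, "y": 0, "z": 0, "rx": 0, "ry": 0, "rz": 0}]}}

```text
time_s: 4.2
ee_pos: [479.5, 326.8, 27.7]
ee_rot: [180.0, 0.1, -172.9]
force: [-0.2, -0.6, 0.5]
gripper_width: 91.4
gripper_force: 0.0
```

{"method": "move_arm", "body": {"plan": [{"x": 0, "y": 0, "z": 0, "rx": 0, "ry": 0, "rz": 0}, {"x": 0, "y": 0, "z": 0, "rx": 0, "ry": 0, "rz": 0}, {"x": 0, "y": 0, "z": 0, "rx": 0, "ry": 0, "rz": 0}, {"x": 0, "y": 0, "z": 0, "rx": 0, "ry": 0, "rz": 0}, {"x": 0, "y": 0, "z": 0, "rx": 0, "ry": 0, "rz": 0}, {"x": 0, "y": 0, "z": 0, "rx": 0, "ry": 0, "rz": 0}, {"x": 0, "y": 0, "z": 0, "rx": 0, "ry": 0, "rz": 0}, {"x": 0, "y": 0, "z": 0, "rx": 0, "ry": 0, "rz": 0}], "grip": 0}}

```text
time_s: 5.0
ee_pos: [478.9, 326.3, 27.0]
ee_rot: [-180.0, -0.0, -172.9]
force: [0.3, -1.3, 0.7]
gripper_width: 39.9
gripper_force: 25.0
```

Gripped on 39.9 mm. Lift 2 mm, then tilt about the lower −y edge.

{"method": "move_arm", "body": {"plan": [{"x": 0, "y": 0, "z": -2, "rx": 0, "ry": 0, "rz": 0}, {"x": 0, "y": -3.5, "z": -2.4, "rx": -0.13, "ry": 0, "rz": 0}, {"x": 0, "y": -3.5, "z": -2.4, "rx": -0.13, "ry": 0, "rz": 0}, {"x": 0, "y": -3.5, "z": -2.4, "rx": -0.13, "ry": 0, "rz": 0}, {"x": 0, "y": 0, "z": 0, "rx": 0, "ry": 0, "rz": 0}]}}

```text
time_s: 5.5
ee_pos: [479.3, 312.6, 33.0]
ee_rot: [158.7, -0.3, -173.1]
force: [-0.8, -0.9, -3.1]
gripper_width: 39.5
gripper_force: 25.0
```

{"method": "move_arm", "body": {"plan": [{"x": 0, "y": -3.5, "z": -2.4, "rx": -0.13, "ry": 0, "rz": 0}, {"x": 0, "y": -3.5, "z": -2.4, "rx": -0.13, "ry": 0, "rz": 0}, {"x": 0, "y": -3.5, "z": -2.4, "rx": -0.13, "ry": 0, "rz": 0}, {"x": 0, "y": 0, "z": 0, "rx": 0, "ry": 0, "rz": 0}]}}

```text
time_s: 5.9
ee_pos: [481.1, 301.9, 33.6]
ee_rot: [136.9, -0.5, -173.0]
force: [0.1, -0.3, -0.2]
gripper_width: 40.1
gripper_force: 25.0
```

```bash
python3 -c "
from h import *
go(478.8,326.2,26,187.1); f=grab_frame('scene'); cv2.imwrite('pics/t1.png',cv2.resize(f['img'][220:400,330:570,::-1],None,fx=3,fy=3))"
```

```text
ee [481.1 301.9  33.6] [ 136.9   -0.5 -173. ] t 5.9 w 40.1 F [ 0.1 -0.3 -0.2]
shift [-0.7 12.7 22.2] turn [ 0.752 -0.008 -0.005]
shift after turn [-0.7 24.4  7.6]
```

View pics/t1.png

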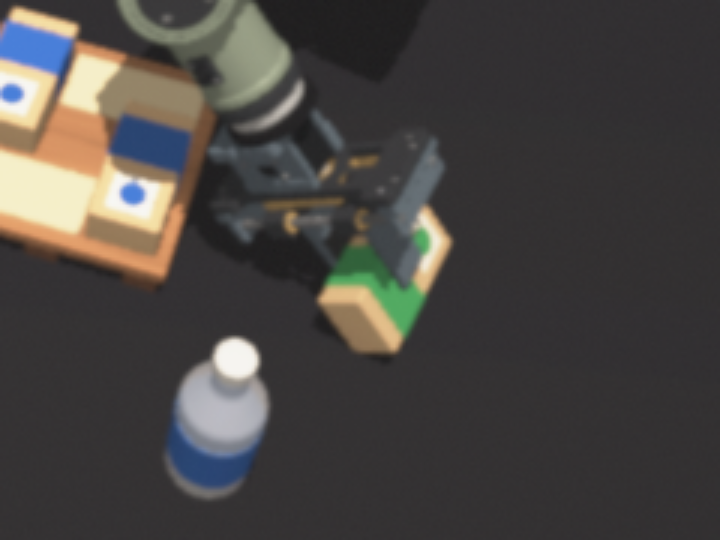

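The scene crop shows the packet held cleanly at about 43° with its lower edge at the worktop, around crop (360,320), and clear of the board and the soap. Now I'll ease open and draw back along the fingers.

{"method": "move_arm", "body": {"plan": [{"x": 0, "y": 0, "z": 0, "rx": 0, "ry": 0, "rz": 0}, {"x": 0, "y": 0, "z": 0, "rx": 0, "ry": 0, "rz": 0}, {"x": 0, "y": 0, "z": 0, "rx": 0, "ry": 0, "rz": 0}, {"x": 0, "y": 0, "z": -6, "rx": 0, "ry": 0, "rz": 0}, {"x": 0, "y": 0, "z": -8, "rx": 0, "ry": 0, "rz": 0}, {"x": 0, "y": 0, "z": -8, "rx": 0, "ry": 0, "rz": 0}, {"x": 0, "y": 0, "z": -10, "rx": 0, "ry": 0, "rz": 0}, {"x": 0, "y": 0, "z": -12, "rx": 0, "ry": 0, "rz": 0}, {"x": 0, "y": 0, "z": -10, "rx": 0, "ry": 0, "rz": 0}, {"x": 0, "y": 0, "z": 0, "rx": 0, "ry": 0, "rz": 0}], "grip": 0.52}}

```text
time_s: 6.95
ee_pos: [486.7, 266.1, 75.9]
ee_rot: [136.9, -0.1, -172.9]
force: [0.3, 0.0, 0.4]
gripper_width: 47.5
gripper_force: 0.0
```

```bash
python3 -c "
from h import *
go(478.8,270,120,187.1); f=grab_frame('scene'); cv2.imwrite('pics/t2.png',cv2.resize(f['img'][220:400,330:570,::-1],None,fx=3,fy=3))"
```

```text
ee [486.7 266.1  75.9] [ 1.369e+02 -1.000e-01 -1.729e+02] t 6.95 w 47.5 F [0.3 0.  0.4]
shift [  7.4  33.6 -28.9] turn [ 0.751 -0.002 -0.   ]
shift after turn [  7.3   4.8 -44.1]
```

View pics/t2.png

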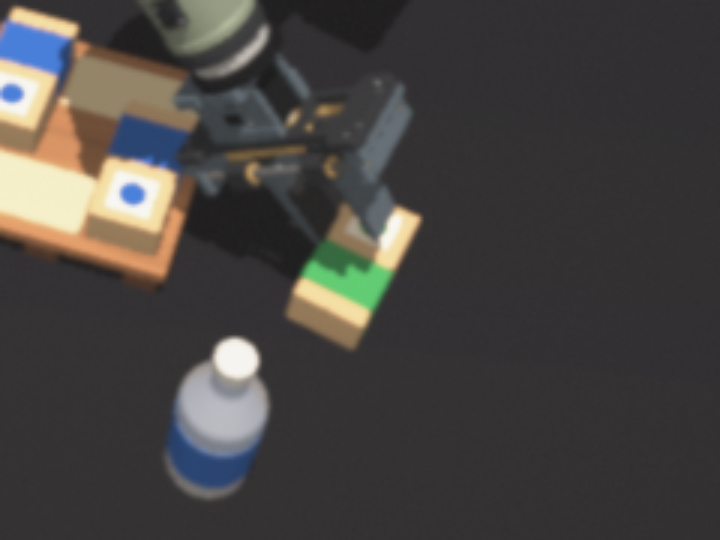

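Green lies flat, at crop (350,270). I'll straighten the tool and measure again.

{"method": "move_arm", "body": {"plan": [{"x": 0, "y": 5, "z": -10, "rx": 0.125, "ry": 0, "rz": 0}, {"x": 0, "y": 5, "z": -10, "rx": 0.125, "ry": 0, "rz": 0}, {"x": 0, "y": 5, "z": -10, "rx": 0.125, "ry": 0, "rz": 0}, {"x": 0, "y": 5, "z": -10, "rx": 0.125, "ry": 0, "rz": 0}, {"x": 0, "y": 5, "z": -10, "rx": 0.125, "ry": 0, "rz": 0}, {"x": 0, "y": 5, "z": -10, "rx": 0.126, "ry": 0, "rz": 0}, {"x": 0, "y": 0, "z": 0, "rx": 0, "ry": 0, "rz": 0}, {"x": 0, "y": 0, "z": 0, "rx": 0, "ry": 0, "rz": 0}], "grip": 1}}

```text
time_s: 7.8
ee_pos: [484.6, 269.2, 139.4]
ee_rot: [179.9, -0.3, -172.6]
force: [-1.0, -0.9, -0.3]
gripper_width: 91.4
gripper_force: 0.0
```

```bash
cat >> h.py <<'E'
def wcloud(f):
    v,u=np.mgrid[0:480,0:640]; a=(u-f['cx'])/f['fx']; b=(v-f['cy'])/f['fy']; r=np.hypot(a,b)+1e-9
    z=f['z_map'].astype(float); t=np.tan(np.minimum(r,1.5))/r
    P=np.stack([a*t*z,b*t*z,z],-1); R=cv2.Rodrigues(np.array(f['rvec'],float))[0]
    return (P-np.array(f['tvec'],float).ravel())@R
E
python3 -c "
from h import *
go(478.8,270,120,187.1)
for c in('wrist','scene','top'):
    f=grab_frame(c); C=wcloud(f) if c=='wrist' else cloud(f)
    m=(np.hypot(C[...,0]-480,C[...,1]-275)<85)&(abs(C[...,2]-40)<6)&(f['z_map']>0)&(f['img'].max(2)>70)
    n,L,st,_=cv2.connectedComponentsWithStats(m.astype(np.uint8),connectivity=4); m=L==1+np.argmax(st[1:,4])
    print(c,rect(C[m]),np.median(C[m][:,2]),m.sum())
    if c=='wrist': save(f,'w2.png')
"
```

```text
ee [484.6 269.2 139.4] [ 179.9   -0.3 -172.6] t 7.8 w 91.4 F [-1.  -0.9 -0.3]
shift [ 5.5  1.5 19.5] turn [ 0.002 -0.006  0.004]
shift after turn [ 5.7  1.5 19.4]
wrist [484.8, 273.8, 119.6, 60.8, 7.5] 38.531103053659905 11736
scene [485.2, 274.4, 125.0, 60.8, 7.4] 41.08489458113932 1072
top [444.6, 270.5, 60.4, 40.6, -83.6] 40.488581554810274 425
```

View pics/w2.png

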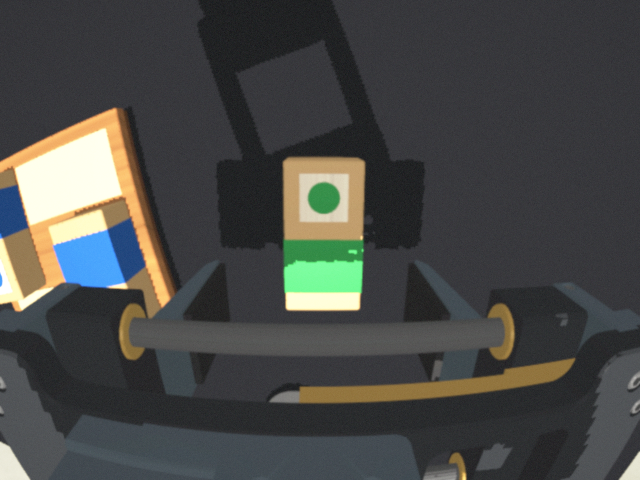

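The wrist view shows green flat at (323,235), between the fingers' shadow. The wrist and scene views agree on (485, 274), yaw 7.5°, top about 40 mm. For place3 I grip 28 mm toward its +x end, at (512.7, 277.7).

```bash
python3 -c "
from h import *
go(512.7,277.7,9,187.5)"
```

```text
ee [485.  267.1 139. ] [ 180.    -0.4 -172.9] t 7.95 w 90.7 F [ 0.7 -0.5 -0.1]
shift [-29.8   7.  129.8] turn [ 0.001 -0.007 -0.007]
shift after turn [-28.9   6.9 130. ]
```

{"method": "move_arm", "body": {"plan": [{"x": -15, "y": 3.5, "z": 10, "rx": 0, "ry": -0.006, "rz": -0.007}, {"x": -14, "y": 3.5, "z": 30, "rx": 0, "ry": 0, "rz": 0}, {"x": 0, "y": 0, "z": 20, "rx": 0, "ry": 0, "rz": 0}, {"x": 0, "y": 0, "z": 5, "rx": 0, "ry": 0, "rz": 0}, {"x": 0, "y": 0, "z": 0, "rx": 0, "ry": 0, "rz": 0}, {"x": 0, "y": 0, "z": 0, "rx": 0, "ry": 0, "rz": 0}, {"x": 0, "y": 0, "z": 0, "rx": 0, "ry": 0, "rz": 0}], "grip": 1}}

```text
time_s: 8.65
ee_pos: [514.3, 279.6, 76.3]
ee_rot: [179.9, 0.2, -172.4]
force: [0.4, 0.7, -0.2]
gripper_width: 91.0
gripper_force: 0.0
```

```bash
python3 -c "
from h import *
go(512.7,277.7,9,187.5)"
```

```text
ee [514.3 279.6  76.3] [ 179.9    0.2 -172.4] t 8.65 w 91.0 F [ 0.4  0.7 -0.2]
shift [ 2.1 -1.8 67.3] turn [0.001 0.004 0.002]
shift after turn [ 1.8 -1.7 67.3]
```

{"method": "move_arm", "body": {"plan": [{"x": 1, "y": -1, "z": 25, "rx": 0, "ry": 0, "rz": 0}, {"x": 0, "y": 0, "z": 25, "rx": 0, "ry": 0, "rz": 0}, {"x": 0, "y": 0, "z": 13, "rx": 0, "ry": 0, "rz": 0}, {"x": 0, "y": 0, "z": 4, "rx": 0, "ry": 0, "rz": 0}, {"x": 0, "y": 0, "z": 0, "rx": 0, "ry": 0, "rz": 0}]}}

```text
time_s: 9.15
ee_pos: [513.0, 278.5, 8.4]
ee_rot: [180.0, 0.1, -172.4]
force: [0.5, -0.2, 0.7]
gripper_width: 91.4
gripper_force: 0.0
```

{"method": "move_arm", "body": {"plan": [{"x": 0, "y": 0, "z": 0, "rx": 0, "ry": 0, "rz": 0}, {"x": 0, "y": 0, "z": 0, "rx": 0, "ry": 0, "rz": 0}, {"x": 0, "y": 0, "z": 0, "rx": 0, "ry": 0, "rz": 0}, {"x": 0, "y": 0, "z": 0, "rx": 0, "ry": 0, "rz": 0}, {"x": 0, "y": 0, "z": 0, "rx": 0, "ry": 0, "rz": 0}, {"x": 0, "y": 0, "z": 0, "rx": 0, "ry": 0, "rz": 0}], "grip": 0, "squeeze": 35}}

```text
time_s: 9.75
ee_pos: [513.0, 278.4, 8.6]
ee_rot: [180.0, 0.1, -172.4]
force: [0.5, -0.7, 3.0]
gripper_width: 59.7
gripper_force: 35.0
```

{"method": "move_arm", "body": {"plan": [{"x": 0, "y": 0, "z": -10, "rx": 0, "ry": 0, "rz": 0}, {"x": 0, "y": 0, "z": -30, "rx": 0, "ry": 0, "rz": 0}, {"x": 0, "y": 0, "z": -35, "rx": 0, "ry": 0, "rz": 0}, {"x": 0, "y": 0, "z": -25, "rx": 0, "ry": 0, "rz": 0}, {"x": 0, "y": 0, "z": 0, "rx": 0, "ry": 0, "rz": 0}]}}

```text
time_s: 10.25
ee_pos: [514.8, 279.4, 112.1]
ee_rot: [179.8, 0.5, -172.4]
force: [1.3, 0.2, -1.5]
gripper_width: 60.0
gripper_force: 35.0
```

```bash
python3 -c "
from h import *
go(470.7,12.4,110,109.6)"
```

```text
ee [514.8 279.4 112.1] [ 179.8    0.5 -172.4] t 10.25 w 60.0 F [ 1.3  0.2 -1.5]
shift [  79.1 -258.8    0.5] turn [0.009 0.006 1.362]
shift after turn [-236.7 -131.1    2.1]
```

{"method": "move_arm", "body": {"plan": [{"x": 7, "y": -23, "z": 0, "rx": 0, "ry": 0, "rz": 0}, {"x": 12, "y": -40, "z": 0, "rx": 0, "ry": 0, "rz": 0}, {"x": 13, "y": -42, "z": 0, "rx": 0, "ry": 0, "rz": 0}, {"x": 13, "y": -42, "z": 0, "rx": 0, "ry": 0, "rz": 0}, {"x": 13, "y": -42, "z": 0, "rx": 0, "ry": 0, "rz": 0}, {"x": 12, "y": -40, "z": 0, "rx": 0, "ry": 0, "rz": 0}, {"x": 9, "y": -29.5, "z": 0, "rx": 0, "ry": 0, "rz": 0}]}}

```text
time_s: 10.95
ee_pos: [466.6, 9.4, 106.5]
ee_rot: [180.0, -0.1, -172.4]
force: [-0.4, -0.8, -2.8]
gripper_width: 59.5
gripper_force: 35.0
```

{"method": "move_arm", "body": {"plan": [{"x": 0, "y": 0, "z": 0, "rx": 0, "ry": 0, "rz": 0.12}, {"x": 0, "y": 0, "z": 0, "rx": 0, "ry": 0, "rz": 0.14}, {"x": 0, "y": 0, "z": 0, "rx": 0, "ry": 0, "rz": 0.14}, {"x": 0, "y": 0, "z": 0, "rx": 0, "ry": 0, "rz": 0.14}, {"x": 0, "y": 0, "z": 0, "rx": 0, "ry": 0, "rz": 0.14}, {"x": 0, "y": 0, "z": 0, "rx": 0, "ry": 0, "rz": 0.14}, {"x": 0, "y": 0, "z": 0, "rx": 0, "ry": 0, "rz": 0.14}, {"x": 0, "y": 0, "z": 0, "rx": 0, "ry": 0, "rz": 0.14}, {"x": 0, "y": 0, "z": 0, "rx": 0, "ry": 0, "rz": 0.14}, {"x": 0, "y": 0, "z": 0, "rx": 0, "ry": 0, "rz": 0.122}]}}

```text
time_s: 11.95
ee_pos: [467.3, 11.5, 106.5]
ee_rot: [-179.9, -0.1, 109.3]
force: [-0.7, -0.4, -1.5]
gripper_width: 59.7
gripper_force: 35.0
```

{"method": "move_arm", "body": {"plan": [{"x": 0, "y": 0, "z": 0, "rx": 0, "ry": 0, "rz": 0}, {"x": 0, "y": 0, "z": 0, "rx": 0, "ry": 0, "rz": 0}]}}

```text
time_s: 12.15
ee_pos: [467.8, 11.5, 107.0]
ee_rot: [-180.0, -0.0, 109.7]
force: [0.2, -0.3, -1.4]
gripper_width: 60.6
gripper_force: 35.0
```

```bash
cat >> h.py <<'E'
def held():  # pose of the carried packet's top face, from wrist + scene + top
    s=state(); x,y,z=s['ee_pos']
    for c in('wrist','scene','top'):
        f=grab_frame(c); C=wcloud(f) if c=='wrist' else cloud(f)
        m=(np.hypot(C[...,0]-x,C[...,1]-y)<100)&(abs(C[...,2]-z-31)<7)&(f['img'].max(2)>85)&(f['img'].max(2).astype(int)-f['img'].min(2)>25)
        n,L,st,_=cv2.connectedComponentsWithStats(m.astype(np.uint8),connectivity=4); m=L==1+np.argmax(st[1:,4])
        print(c,rect(C[m]),np.median(C[m][:,2]),m.sum())
E
python3 -c "
from h import *
go(470.7,12.4,110,109.6); held(); go(470.7,12.4,110,109.6)"
```

```text
ee [467.8  11.5 107. ] [-180.    -0.   109.7] t 12.15 w 60.6 F [ 0.2 -0.3 -1.4]
shift [-0.1  3.1 -3. ] turn [-0.    -0.001  0.002]
shift after turn [-0.1  3.1 -3. ]
wrist [453.6, 53.0, 89.5, 60.6, -70.6] 137.0098835702583 27892
scene [448.8, 67.6, 65.2, 60.6, 20.2] 139.5735335893212 432
top [426.4, 73.6, 36.9, 22.4, -71.0] 138.8008013430756 122
ee [468.3  11.5 107.5] [179.9  -0.  109.7] t 12.3 w 59.9 F [ 0.5 -0.1 -2.3]
shift [ 0.   2.6 -2.5] turn [ 0.001 -0.     0.001]
shift after turn [ 0.   2.6 -2.5]
```

{"method": "move_arm", "body": {"plan": [{"x": 0, "y": 2.7, "z": 10, "rx": 0, "ry": 0, "rz": 0}, {"x": 0, "y": 0, "z": 25, "rx": 0, "ry": 0, "rz": 0}, {"x": 0, "y": 0, "z": 18, "rx": 0, "ry": 0, "rz": 0}, {"x": 0, "y": 0, "z": 7, "rx": 0, "ry": 0, "rz": 0}, {"x": 0, "y": 0, "z": 3, "rx": 0, "ry": 0, "rz": 0}, {"x": 0, "y": 0, "z": 1, "rx": 0, "ry": 0, "rz": 0}, {"x": 0, "y": 0, "z": 0, "rx": 0, "ry": 0, "rz": 0}, {"x": 0, "y": 0, "z": 0, "rx": 0, "ry": 0, "rz": 0}]}}

```text
time_s: 13.1
ee_pos: [471.8, 12.5, 44.5]
ee_rot: [179.8, 0.0, 109.6]
force: [-0.3, 0.6, -1.7]
gripper_width: 59.7
gripper_force: 35.0
```

```bash
python3 -c "
from h import *
go(470.7,12.4,38.5,109.6); held(); go(470.7,12.4,38.5,109.6)"
```

```text
ee [471.8  12.5  44.5] [179.8   0.  109.6] t 13.1 w 59.7 F [-0.3  0.6 -1.7]
shift [ 0.3 -1.1  6. ] turn [ 0.003  0.    -0.   ]
shift after turn [ 0.3 -1.1  6. ]
wrist [457.8, 53.9, 89.5, 60.8, -70.5] 74.50125010881875 28396
scene [480.8, 78.0, 123.8, 62.0, 19.4] 74.50116045205189 707
top [494.2, -53.0, 59.4, 50.8, 18.9] 70.83228551918072 292
ee [471.5  12.5  44.3] [179.8   0.  109.6] t 13.25 w 59.5 F [-0.4  0.2 -2. ]
shift [ 0.2 -0.8  5.8] turn [ 0.003  0.    -0.   ]
shift after turn [ 0.2 -0.8  5.8]
```

{"method": "move_arm", "body": {"plan": [{"x": 0, "y": -1, "z": 2.5, "rx": 0, "ry": 0, "rz": 0}, {"x": 0, "y": 0, "z": 1.5, "rx": 0, "ry": 0, "rz": 0}, {"x": 0, "y": 0, "z": 1, "rx": 0, "ry": 0, "rz": 0}, {"x": 0, "y": 0, "z": 0.5, "rx": 0, "ry": 0, "rz": 0}, {"x": 0, "y": 0, "z": 0, "rx": 0, "ry": 0, "rz": 0}]}}

```text
time_s: 13.75
ee_pos: [470.1, 12.2, 38.6]
ee_rot: [179.9, -0.0, 109.6]
force: [-2.4, 0.3, 2.4]
gripper_width: 59.9
gripper_force: 35.0
```

Contact felt (force changed by about 4 N). Release, rise and check.

{"method": "move_arm", "body": {"plan": [{"x": 0, "y": 0, "z": 0, "rx": 0, "ry": 0, "rz": 0}, {"x": 0, "y": 0, "z": 0, "rx": 0, "ry": 0, "rz": 0}, {"x": 0, "y": 0, "z": 0, "rx": 0, "ry": 0, "rz": 0}, {"x": 0, "y": 0, "z": 0, "rx": 0, "ry": 0, "rz": 0}, {"x": 0, "y": 0, "z": -5, "rx": 0, "ry": 0, "rz": 0}, {"x": 0, "y": 0, "z": -25, "rx": 0, "ry": 0, "rz": 0}, {"x": 0, "y": 0, "z": -40, "rx": 0, "ry": 0, "rz": 0}, {"x": 0, "y": 0, "z": -30, "rx": 0, "ry": 0, "rz": 0}], "grip": 0.85}}

```text
time_s: 14.55
ee_pos: [470.5, 12.1, 140.5]
ee_rot: [179.8, 0.0, 109.6]
force: [1.0, -0.5, -0.7]
gripper_width: 77.6
gripper_force: 0.0
```

```bash
python3 -c "
from h import *
f=grab_frame('wrist');C=wcloud(f)
m=(np.hypot(C[...,0]-461,C[...,1]-39)<75)&(abs(C[...,2]-69)<6)&(f['img'].max(2)>85)
n,L,st,_=cv2.connectedComponentsWithStats(m.astype(np.uint8),connectivity=4); m=L==1+np.argmax(st[1:,4]); print('wrist',rect(C[m]),m.sum())
f=grab_frame('scene');print(top_rect('scene',f,None,(461,39),70,75))
go(441.4,-288.8,140,144.9)"
```

```text
wrist [461.4, 39.4, 119.8, 60.6, -70.6] 15493
[480.4, 47.2, 119.8, 106.2, -70.3, 70.9, 1079]
ee [473.2  12.1 142.7] [179.4   0.2 109.6] t 14.65 w 77.5 F [ 0.7  0.3 -0.8]
shift [-272.8 -130.9    2.1] turn [ 0.01   0.006 -0.616]
shift after turn [-147.  -264.5    2.7]
```

Green sits at (461.4, 39.4), yaw −70.6, against a target of (461.3, 38.8), −70.4. Next is the red packet.

{"method": "move_arm", "body": {"plan": [{"x": -20, "y": -9.4, "z": 0, "rx": 0, "ry": 0, "rz": 0}, {"x": -36, "y": -17, "z": 0, "rx": 0, "ry": 0, "rz": 0}, {"x": -40, "y": -19, "z": 0, "rx": 0, "ry": 0, "rz": 0}, {"x": -40, "y": -19, "z": 0, "rx": 0, "ry": 0, "rz": 0}, {"x": -40, "y": -19, "z": 0, "rx": 0, "ry": 0, "rz": 0}, {"x": -40, "y": -19, "z": 0, "rx": 0, "ry": 0, "rz": 0}, {"x": -36, "y": -17, "z": 0, "rx": 0, "ry": 0, "rz": 0}, {"x": -21.5, "y": -9.5, "z": 0, "rx": 0, "ry": 0, "rz": 0}], "grip": 1}}

```text
time_s: 15.45
ee_pos: [439.4, -291.4, 137.2]
ee_rot: [179.9, -0.0, 109.5]
force: [0.6, -0.1, 0.6]
gripper_width: 91.1
gripper_force: 0.0
```

{"method": "move_arm", "body": {"plan": [{"x": 0, "y": 0, "z": 0, "rx": 0, "ry": 0, "rz": -0.12}, {"x": 0, "y": 0, "z": 0, "rx": 0, "ry": 0, "rz": -0.13}, {"x": 0, "y": 0, "z": 0, "rx": 0, "ry": 0, "rz": -0.13}, {"x": 0, "y": 0, "z": 0, "rx": 0, "ry": 0, "rz": -0.13}, {"x": 0, "y": 0, "z": 0, "rx": 0, "ry": 0, "rz": -0.106}, {"x": 0, "y": 0, "z": 0, "rx": 0, "ry": 0, "rz": 0}, {"x": 0, "y": 0, "z": 0, "rx": 0, "ry": 0, "rz": 0}]}}

```text
time_s: 16.15
ee_pos: [440.0, -288.6, 137.5]
ee_rot: [179.9, -0.0, 144.8]
force: [0.1, 0.2, -0.0]
gripper_width: 91.2
gripper_force: 0.0
```

```bash
python3 -c "
from h import *
f=grab_frame('wrist');C=wcloud(f)
m=(np.hypot(C[...,0]-464,C[...,1]+305)<75)&(abs(C[...,2]-39)<6)&(f['img'].max(2)>85)
n,L,st,_=cv2.connectedComponentsWithStats(m.astype(np.uint8),connectivity=4); m=L==1+np.argmax(st[1:,4]); print('wrist',rect(C[m]),C[m].mean(0),m.sum(),f['img'][m].mean(0))
go(441.4,-288.8,9,144.9)"
```

```text
wrist [458.2, -301.6, 102.4, 61.1, -35.1] [ 455.16696617 -299.57606686   38.54028908] 9621 [213.52894709 133.04230329 111.70252572]
ee [ 440.1 -288.6  137.6] [179.9   0.  144.8] t 16.2 w 90.9 F [ 0.1 -0.3  0. ]
shift [ -1.1   0.4 128.6] turn [ 0.002  0.    -0.002]
shift after turn [ -1.2   0.6 128.6]
```

Consistent with the fixed cameras. Descend and grip.

{"method": "move_arm", "body": {"plan": [{"x": -1, "y": 0.5, "z": 20, "rx": 0, "ry": 0, "rz": 0}, {"x": 0, "y": 0, "z": 40, "rx": 0, "ry": 0, "rz": 0}, {"x": 0, "y": 0, "z": 40, "rx": 0, "ry": 0, "rz": 0}, {"x": 0, "y": 0, "z": 20, "rx": 0, "ry": 0, "rz": 0}, {"x": 0, "y": 0, "z": 8.5, "rx": 0, "ry": 0, "rz": 0}, {"x": 0, "y": 0, "z": 0, "rx": 0, "ry": 0, "rz": 0}]}}

```text
time_s: 16.8
ee_pos: [441.3, -288.6, 8.7]
ee_rot: [179.9, -0.1, 144.8]
force: [-0.4, -0.4, -0.7]
gripper_width: 91.3
gripper_force: 0.0
```

{"method": "move_arm", "body": {"plan": [{"x": 0, "y": 0, "z": 0, "rx": 0, "ry": 0, "rz": 0}, {"x": 0, "y": 0, "z": 0, "rx": 0, "ry": 0, "rz": 0}, {"x": 0, "y": 0, "z": 0, "rx": 0, "ry": 0, "rz": 0}, {"x": 0, "y": 0, "z": 0, "rx": 0, "ry": 0, "rz": 0}, {"x": 0, "y": 0, "z": 0, "rx": 0, "ry": 0, "rz": 0}, {"x": 0, "y": 0, "z": 0, "rx": 0, "ry": 0, "rz": 0}], "grip": 0}}

```text
time_s: 17.4
ee_pos: [441.9, -289.2, 10.3]
ee_rot: [179.9, 0.1, 144.9]
force: [-0.2, 0.6, 5.9]
gripper_width: 59.6
gripper_force: 35.0
```

{"method": "move_arm", "body": {"plan": [{"x": 0, "y": 0, "z": -10, "rx": 0, "ry": 0, "rz": 0}, {"x": 0, "y": 0, "z": -30, "rx": 0, "ry": 0, "rz": 0}, {"x": 0, "y": 0, "z": -40, "rx": 0, "ry": 0, "rz": 0}, {"x": 0, "y": 0, "z": -30, "rx": 0, "ry": 0, "rz": 0}, {"x": 0, "y": 0, "z": -10, "rx": 0, "ry": 0, "rz": 0}, {"x": 0, "y": 0, "z": 0, "rx": 0, "ry": 0, "rz": 0}]}}

```text
time_s: 18.0
ee_pos: [441.8, -289.2, 130.5]
ee_rot: [179.9, 0.2, 144.9]
force: [0.2, 0.6, -3.8]
gripper_width: 59.7
gripper_force: 35.0
```

```bash
python3 -c "
from h import *
go(590.1,46.6,130,109.6)"
```

```text
ee [ 441.8 -289.2  130.5] [179.9   0.2 144.9] t 18.0 w 59.7 F [ 0.2  0.6 -3.8]
shift [ 71.9 359.9   0.9] turn [0.003 0.003 0.616]
shift after turn [266.6 252.3   0.5]
```

{"method": "move_arm", "body": {"plan": [{"x": 4, "y": 20, "z": 0, "rx": 0, "ry": 0, "rz": 0}, {"x": 8, "y": 40, "z": 0, "rx": 0, "ry": 0, "rz": 0}, {"x": 9, "y": 45, "z": 0, "rx": 0, "ry": 0, "rz": 0}, {"x": 9, "y": 45, "z": 0, "rx": 0, "ry": 0, "rz": 0}, {"x": 9, "y": 45, "z": 0, "rx": 0, "ry": 0, "rz": 0}, {"x": 9, "y": 45, "z": 0, "rx": 0, "ry": 0, "rz": 0}, {"x": 9, "y": 45, "z": 0, "rx": 0, "ry": 0, "rz": 0}, {"x": 8, "y": 40, "z": 0, "rx": 0, "ry": 0, "rz": 0}, {"x": 7, "y": 35, "z": 0, "rx": 0, "ry": 0, "rz": 0}]}}

```text
time_s: 18.9
ee_pos: [588.7, 49.1, 127.2]
ee_rot: [-179.9, -0.2, 144.9]
force: [-0.2, -0.3, -2.2]
gripper_width: 59.8
gripper_force: 35.0
```

{"method": "move_arm", "body": {"plan": [{"x": 0, "y": 0, "z": 0, "rx": 0, "ry": 0, "rz": 0.12}, {"x": 0, "y": 0, "z": 0, "rx": 0, "ry": 0, "rz": 0.13}, {"x": 0, "y": 0, "z": 0, "rx": 0, "ry": 0, "rz": 0.13}, {"x": 0, "y": 0, "z": 0, "rx": 0, "ry": 0, "rz": 0.13}, {"x": 0, "y": 0, "z": 0, "rx": 0, "ry": 0, "rz": 0.106}, {"x": 0, "y": 0, "z": 10, "rx": 0, "ry": 0, "rz": 0}, {"x": 0, "y": 0, "z": 0, "rx": 0, "ry": 0, "rz": 0}, {"x": 0, "y": 0, "z": 0, "rx": 0, "ry": 0, "rz": 0}]}}

```text
time_s: 19.7
ee_pos: [588.7, 46.9, 118.4]
ee_rot: [-179.9, -0.1, 109.7]
force: [-0.3, -0.6, -3.3]
gripper_width: 59.9
gripper_force: 35.0
```

```bash
python3 -c "
from h import *
go(590.1,46.6,110,109.6); held(); go(590.1,46.6,110,109.6)"
```

```text
ee [588.7  46.9 118.4] [-1.799e+02 -1.000e-01  1.097e+02] t 19.7 w 59.9 F [-0.3 -0.6 -3.3]
shift [-0.7  1.2  8.4] turn [-0.001 -0.001  0.001]
shift after turn [-0.7  1.2  8.4]
wrist [584.5, 60.8, 61.0, 33.5, 19.4] 146.47400228459796 10598
scene [612.9, -17.2, 62.6, 40.5, 18.6] 149.15963921662558 234
top [609.8, -10.2, 60.4, 52.2, 18.9] 148.671362258584 336
ee [589.7  46.9 119.9] [179.9  -0.  109.6] t 19.85 w 59.7 F [-0.4  0.1 -3. ]
shift [-0.4  0.2  9.9] turn [ 0.002 -0.     0.   ]
shift after turn [-0.4  0.3  9.9]
```

{"method": "move_arm", "body": {"plan": [{"x": -0.5, "y": 0.5, "z": 12, "rx": 0, "ry": 0, "rz": 0}, {"x": 0, "y": 0, "z": 25, "rx": 0, "ry": 0, "rz": 0}, {"x": 0, "y": 0, "z": 20, "rx": 0, "ry": 0, "rz": 0}, {"x": 0, "y": 0, "z": 10, "rx": 0, "ry": 0, "rz": 0}, {"x": 0, "y": 0, "z": 5, "rx": 0, "ry": 0, "rz": 0}, {"x": 0, "y": 0, "z": 2, "rx": 0, "ry": 0, "rz": 0}, {"x": 0, "y": 0, "z": 0, "rx": 0, "ry": 0, "rz": 0}, {"x": 0, "y": 0, "z": 0, "rx": 0, "ry": 0, "rz": 0}]}}

```text
time_s: 20.65
ee_pos: [591.1, 46.7, 46.9]
ee_rot: [179.8, 0.0, 109.6]
force: [-0.9, -0.5, -3.4]
gripper_width: 59.7
gripper_force: 35.0
```

```bash
python3 -c "
from h import *
f=grab_frame('wrist');C=wcloud(f)
m=(np.hypot(C[...,0]-599,C[...,1]-20)<75)&(abs(C[...,2]-74)<7)&(f['img'].max(2)>85)&(f['img'].max(2).astype(int)-f['img'].min(2)>25)
n,L,st,_=cv2.connectedComponentsWithStats(m.astype(np.uint8),connectivity=4)
for i in range(1,n):
  if st[i,4]>1500: print(rect(C[L==i]),np.median(C[L==i][:,2]),f['img'][L==i].mean(0))
go(590.1,46.6,39.5,109.6)"
```

```text
[576.6, 85.2, 59.8, 12.2, 20.1] 68.25314128292727 [164.68079183 137.29786576  95.09433962]
[586.7, 60.7, 60.7, 33.8, 20.0] 74.99563484480935 [148.58579015  81.89360923  58.3025087 ]
[600.7, 21.2, 61.0, 20.9, 19.9] 75.0379994174977 [159.94910557  79.29050139  58.15973797]
ee [591.1  46.7  46.9] [179.8   0.  109.6] t 20.7 w 59.6 F [ 0.2 -0.2 -2.8]
shift [ 0.2 -1.   7.4] turn [ 0.004  0.    -0.   ]
shift after turn [ 0.2 -1.   7.4]
```

{"method": "move_arm", "body": {"plan": [{"x": -0.3, "y": -1.2, "z": 3, "rx": 0, "ry": 0, "rz": 0}, {"x": 0, "y": 0, "z": 2, "rx": 0, "ry": 0, "rz": 0}, {"x": 0, "y": 0, "z": 1, "rx": 0, "ry": 0, "rz": 0}, {"x": 0, "y": 0, "z": 0.5, "rx": 0, "ry": 0, "rz": 0}, {"x": 0, "y": 0, "z": 0, "rx": 0, "ry": 0, "rz": 0}, {"x": 0, "y": 0, "z": 0, "rx": 0, "ry": 0, "rz": 0}]}}

```text
time_s: 21.3
ee_pos: [589.2, 46.0, 40.3]
ee_rot: [179.9, -0.0, 109.6]
force: [-3.2, -0.2, 5.2]
gripper_width: 59.6
gripper_force: 35.0
```

Contact (force up by about 8 N). Release and rise.

{"method": "move_arm", "body": {"plan": [{"x": 0, "y": 0, "z": 0, "rx": 0, "ry": 0, "rz": 0}, {"x": 0, "y": 0, "z": 0, "rx": 0, "ry": 0, "rz": 0}, {"x": 0, "y": 0, "z": 0, "rx": 0, "ry": 0, "rz": 0}, {"x": 0, "y": 0, "z": 0, "rx": 0, "ry": 0, "rz": 0}, {"x": 0, "y": 0, "z": -5, "rx": 0, "ry": 0, "rz": 0}, {"x": 0, "y": 0, "z": -25, "rx": 0, "ry": 0, "rz": 0}, {"x": 0, "y": 0, "z": -40, "rx": 0, "ry": 0, "rz": 0}, {"x": 0, "y": 0, "z": -40, "rx": 0, "ry": 0, "rz": 0}], "grip": 0.85}}

```text
time_s: 22.1
ee_pos: [588.9, 45.9, 150.6]
ee_rot: [180.0, -0.0, 109.6]
force: [0.3, 0.7, -0.3]
gripper_width: 77.3
gripper_force: 0.0
```

{"method": "move_arm", "body": {"plan": [{"x": 0, "y": -10, "z": -40, "rx": 0, "ry": 0, "rz": 0}, {"x": 0, "y": -40, "z": -20, "rx": 0, "ry": 0, "rz": 0}, {"x": 0, "y": -45, "z": 0, "rx": 0, "ry": 0, "rz": 0}, {"x": 0, "y": -45, "z": 0, "rx": 0, "ry": 0, "rz": 0}, {"x": 0, "y": -45, "z": 0, "rx": 0, "ry": 0, "rz": 0}, {"x": 0, "y": -30, "z": 0, "rx": 0, "ry": 0, "rz": 0}, {"x": 0, "y": 0, "z": 0, "rx": 0, "ry": 0, "rz": 0}]}}

```text
time_s: 22.8
ee_pos: [382.9, -26.8, 209.6]
ee_rot: [179.9, -0.0, 109.5]
force: [0.8, -0.3, -0.4]
gripper_width: 77.8
gripper_force: 0.0
```

```bash
python3 -c "
from h import *
for c in('scene','wrist','top'):
    f=grab_frame(c);C=wcloud(f) if c=='wrist' else cloud(f)
    if c=='scene': cv2.imwrite('pics/end.png',cv2.resize(f['img'][120:400,150:530,::-1],None,fx=2,fy=2))
    for n,p in dict(red=(599.5,20.2),green=(461.3,38.8),set0=(521.1,-39.7),set2=(539.7,98.7)).items():
        d=C[...,:2]-p; R=np.deg2rad(19.6 if n[0]=='s' else 109.6); a=d@[np.cos(R),np.sin(R)]; b=d@[-np.sin(R),np.cos(R)]
        m=(abs(a)<62)&(abs(b)<32)&(abs(C[...,2]-70)<5); 
        if m.sum()>100: print(c,n,rect(C[m]),np.median(C[m][:,2]).round(1),m.sum())
go(400,0,200,109.6)"
```

```text
scene red [599.4, 19.7, 121.0, 63.3, -70.5] 70.7 999
scene green [460.9, 40.0, 120.0, 63.5, -70.4] 70.9 862
scene set0 [521.3, -40.0, 123.1, 61.2, 19.0] 70.9 851
scene set2 [540.2, 98.0, 123.0, 60.9, 19.3] 70.9 992
wrist red [596.3, 26.7, 108.8, 62.9, -70.8] 68.7 4601
wrist green [461.4, 39.3, 120.3, 62.0, -71.1] 68.6 8809
wrist set0 [522.3, -40.1, 122.1, 60.7, 18.5] 68.6 3862
wrist set2 [540.3, 97.4, 121.4, 60.8, 19.7] 68.7 6845
top red [598.5, 20.7, 119.5, 61.3, -70.5] 70.1 1358
top green [465.9, 43.1, 118.8, 48.7, -70.0] 70.3 441
top set0 [521.4, -38.8, 120.0, 60.3, 18.9] 70.3 1318
top set2 [539.4, 99.5, 120.4, 60.9, 19.7] 70.4 1362
ee [387.6 -26.2 209.8] [179.8   0.  109.6] t 22.95 w 77.3 F [ 0.6 -0.2 -0.3]
shift [20.5 20.4  9.9] turn [ 0.004  0.001 -0.   ]
shift after turn [20.5 20.4  9.8]
```

View pics/end.png

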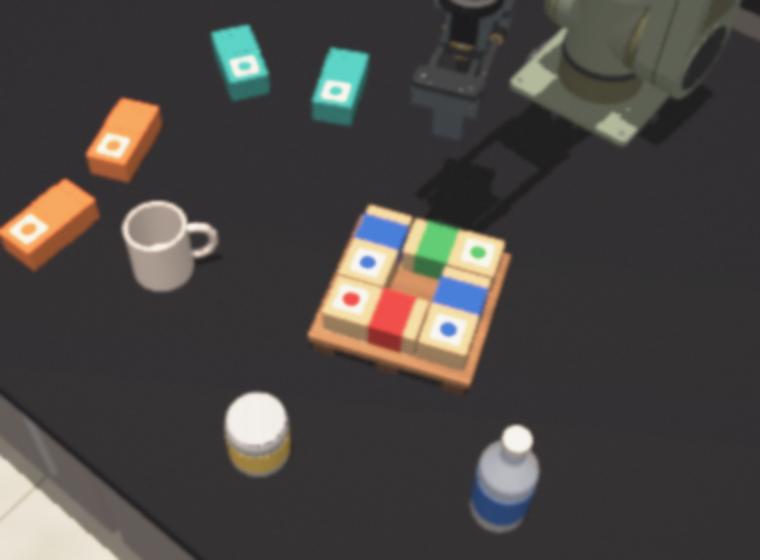

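The picture shows the finished pinwheel around the open middle at crop (415,285). Red, green and both blues lie flat and square, the mug, soap and tin have not moved, and the robot is clear of everything.

```bash
python3 -c "
from workcell import *
print(job_done())"
```

```text
the job is handed in; nothing more can be done
None
```

The layer is finished and handed in at about 23 s of robot time: green is on place3 and red on place1, both flat and within about 1 mm and 1° of square, and the two blue packets, mug, soap and tin are undisturbed.

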